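# Count to the third gap and push the cam locks home

### The arm

A 6-joint arm with a two-finger parallel gripper is mounted at the origin on the work surface. World frame = base frame: x ahead of the robot, y to its left, z up, the work surface at z = 0. Lengths are in m, angles in rad, forces in N, time in s.
With the tool pointing down it reaches from about 0.35 to 0.775 m from the base axis. Payload 5.5 kg.
Tool frame: the origin (TCP) lies at the very end of the fingers, on their centre line; the grasp point (between the pads) lies 19 mm behind it; y points along the fingers, z is the direction in which the jaws open and shut, and the axes are right-handed (so a half turn about y gives the same grasp; the last joint's range is limited). The gripper opens to 85 mm and grips with 20 to 120 N. Pads are 22 mm wide; open, the fingers measure 114 mm over their backs; the gripper's body (76 mm by 85 mm) begins 54 mm behind the grasp point. The pads swing forward as they close: fully open they stand 13 mm farther back than shut.
Start: joints at [-1.456, 0.313, 0.046, 1.304, 0, 1.431], TCP at [0.145, -0.556, 0.231] pointing down, gripper open.
Joint ranges: [-2.76, 2.76], [-0.86, 1.69], [-1.03, 1.26], [-2.2, 2.34], [-1.47, 1.5], [-3.14, 3.14]. Speed limits (rad/s): [2.57, 2.57, 3.14, 3.14, 3.14, 3.14].

### API

Orientations are given as a unit quaternion [w, x, y, z].
In Python, from workcell import env gives the robot as it stands.
- The arm moves only by the shell command python3 -m inch 'ROWS' [OPENING] [FORCE]. ROWS is JSON, a list that holds one entry, the list of rows, each a list of 4 numbers: the shift along the tool's x, y, z in mm, then the turn about the tool's y in degrees. In form: [[[tx, ty, tz, spin], ...]]. A call has 1 to 10 rows; each row is the pose to reach, as a shift and turn from the pose commanded when the call began, along the tool's axes at that moment; what a row does not reach only later rows make up. A row lasts 1/10 s, in which the tool goes at most 50 mm and 8.59 degrees, less where a joint would pass 70% of its speed; a pose out of reach is approached as far as the arm can. A call with a gripper value outside its range is refused whole. OPENING is the finger opening in mm, from 0 to 85.4, set as the call begins (- or left out, the last holds). The fingers move at their own pace and stop on an object; FORCE is the grip in N (left out, the last holds). Time passes only in rows, so rows that repeat a pose let the fingers close. It gives the time, the measured TCP pose, the force and the opening at its end, in the units of the state.
- env.get_state(): the state, without advancing time (a new reading comes with each control period).
- env.read_camera(name): name is "scene" or "top"; returns the picture (400x640x3 uint8, blue, green, red); there is no depth.
- env.camera_model(name): a dict with "fx", "fy", "cx", "cy" (pixels), "R" (3x3) and "t" (3): a world point X has camera coordinates R X + t. Camera axes: x right, y down, z forward; pixel columns grow to the right and rows downward; lengths in m; the calibration is good to about 2 mm. A picture is of the moment at which its call begins. camera_model takes no time and is no camera call.
- env.hand_in(): hands the job in, once; it reports no verdict.
The state is a dict: "clock": time; "joint_pos": joint angles; "qvel": joint speeds; "tau": joint torques, N m; "tcp_pos": TCP position; "orientation": TCP orientation; "wrist_force": force on the tool from outside, world axes, zero at the start; "ft_torque": the same for the moment, N m; "finger_gap": finger opening in m.
Only numpy, scipy, OpenCV 4.12 (cv2) and the standard library are available. Lean on these libraries where they do the work, as an engineer would, in place of code of your own. Each camera call takes 0.05 s, during which the arm holds its last target.

### The job

With a fingertip, count along the rail on top of the rack from its red end, pressing down the sprung black bump over the first gap, then the second, then the third, and do not go on to the fourth; gaps that already hold a box count too. Then push the loose clear box of cam locks, end first, along the table into that third gap until it is fully home against the back of the rack. Only push it, never pick it up or tip it, leave everything else where it is, and finish clear of everything.

Things in the scene. Friction and masses are not known exactly. Their poses are not given: they have to be found in the camera images.
- rack: white fixed rack, a row of 6 gaps. Origin on the table under the row's middle; x from the open front to the back (away from the robot), y along the row. Gap centres at y = +-25, +-75, +-125 mm, each 44 mm wide; fins between them 6 mm thick, 50 mm high, noses rounded. Fin fronts at x = -35 mm, back wall's face at x = +35 mm. No floor: boxes slide on the table. Third gap from red: y = 25 mm on the red side
- rail_mid (a point): middle of the top face of the aluminium rail (36 mm wide, 306 mm long along the rack's y) that runs over the gaps; 58 mm above the table, underside 46 mm, at x = +10, y = 0 mm of the rack. Over the middle of each gap it carries a sprung black domed bump, 32 mm across, its top 5 mm above the rail (63 mm above the table)
- red_end_top (a point): centre of the top of the red end block (90 x 16 x 64 mm, fixed) at one end of the rack, beside the first gap to be counted; at y = +162 or -162 mm of the rack, differs from run to run. A like grey block closes the other end.
- camlock_box_mid (a point): centre (15 mm above the table) of the loose clear lidded box of round steel cam locks, 82 mm long (its x axis), 34 mm wide (y), 30 mm high, about 0.18 kg. It starts on the table in front of the rack, its x axis within 15 degrees of the rack's. When home its x position in the rack's frame is -6 mm and 12 mm of it stand proud of the fins.
- dowel_box_mid (a point): centre of a like box filled with wooden dowels, already home in an outermost gap of the rack (+y); leave alone
- screw_box_mid (a point): centre of a like box filled with brass screws, already home in the other outermost gap (-y); leave alone
- cabinet_door0 (a joint): swing door of the small white cabinet (200 x 240 x 240 mm) at the left back of the table, 0 = shut; leave shut
- ratchet: red-handled steel ratchet, 210 mm long, lying at the right front; leave alone
- pry_bar: stainless steel pry bar, 310 mm long, lying right of the rack; leave alone
- screwdriver: screwdriver lying at the left; leave alone
- glue: white glue bottle with orange cap, 110 mm tall, 48 mm across, behind the rack to the right; leave alone
- mug: blue mug, 85 mm tall, 76 mm across, behind the rack to the left; leave alone
- bump_a (a joint): sprung bump on the rail over the gap at y = +125 mm of the rack: 0 = up, +0.005 m = pressed flush with the rail (1 N to start, 3.5 N fully down)
- bump_b (a joint): sprung bump on the rail over the gap at y = +75 mm of the rack: 0 = up, +0.005 m = pressed flush with the rail (1 N to start, 3.5 N fully down)
- bump_c (a joint): sprung bump on the rail over the gap at y = +25 mm of the rack: 0 = up, +0.005 m = pressed flush with the rail (1 N to start, 3.5 N fully down)
- bump_d (a joint): sprung bump on the rail over the gap at y = -25 mm of the rack: 0 = up, +0.005 m = pressed flush with the rail (1 N to start, 3.5 N fully down)
- bump_e (a joint): sprung bump on the rail over the gap at y = -75 mm of the rack: 0 = up, +0.005 m = pressed flush with the rail (1 N to start, 3.5 N fully down)
- bump_f (a joint): sprung bump on the rail over the gap at y = -125 mm of the rack: 0 = up, +0.005 m = pressed flush with the rail (1 N to start, 3.5 N fully down)
- camlock_box: the cam lock box itself: origin at the centre of its underside, axes as its centre point
Mind the look-alikes: they are no part of the job. Leave any blue or orange look-alike of the camlock_box alone.

How it is judged:
By the outcome, as a careful person would: the job done as asked, in the order asked, and still so for the second after the job is handed in, with the robot touching nothing.
It also fails if it takes over 64 s, if anything falls off the work surface, if the arm or the gripper's body presses on something with over 40 N, if the wrist force passes 120 N, or if a joint passes its speed limit or range.

## Working session

There is one attempt and no reset: what is moved stays moved. The work goes in short steps, Python scripts to look and compute and a shell command to move; the robot and the scene stay as the last step left them, time stands still between calls to the robot, and variables do not carry over. Pictures are saved under pics/ and viewed, and the job is handed in when it is done.

```bash
ls; mkdir -p pics
python3 - <<'E'
from workcell import env
import cv2
for n in("scene","top"):
    cv2.imwrite(f"pics/{n}0.png",env.read_camera(n)); m=env.camera_model(n); print(n,m)
s=env.get_state(); print(s)
E
```

```text
pics
scene {'fx': 362.02689706619077, 'fy': 362.02689706619077, 'cx': 317.44247331103554, 'cy': 195.14251109348254, 'R': array([[ 0.88223048,  0.4702635 , -0.02283904],
       [ 0.2450056 , -0.49998101, -0.83065712],
       [-0.40204681,  0.72723534, -0.55631567]]), 't': array([-0.49232917, -0.07606849,  1.2610184 ])}
top {'fx': 502.8645379587955, 'fy': 502.8645379587955, 'cx': 307.9695663559722, 'cy': 196.5689895333178, 'R': array([[-0.00282102, -0.99974024, -0.02261636],
       [-0.99800034,  0.0042428 , -0.06306601],
       [ 0.06314559,  0.02239322, -0.99775306]]), 't': array([0.01930718, 0.55115116, 1.35761389])}
{'clock': 0.1, 'joint_pos': array([-1.45560613e+00,  3.13919567e-01,  4.50967931e-02,  1.30362384e+00,
        1.92003735e-05,  1.43120125e+00]), 'qvel': array([-1.21557439e-05, -2.01575679e-04,  2.54805877e-03,  1.26176123e-04,
        4.22464661e-04, -3.26626679e-04]), 'tau': array([ 2.62171001e-03, -4.81724203e+01,  2.99244654e+01,  1.27288123e-02,
       -1.02803667e-04, -1.43493846e-06]), 'tcp_pos': array([ 0.144867  , -0.55597375,  0.23050304]), 'orientation': array([ 0.08985062, -0.0898228 ,  0.70195986, -0.70079318]), 'wrist_force': array([-0.45589156, -0.36963039,  0.36583019]), 'ft_torque': array([-0.01037192, -0.02954668, -0.00918202]), 'finger_gap': 0.08543520056062624}
```

View pics/top0.png

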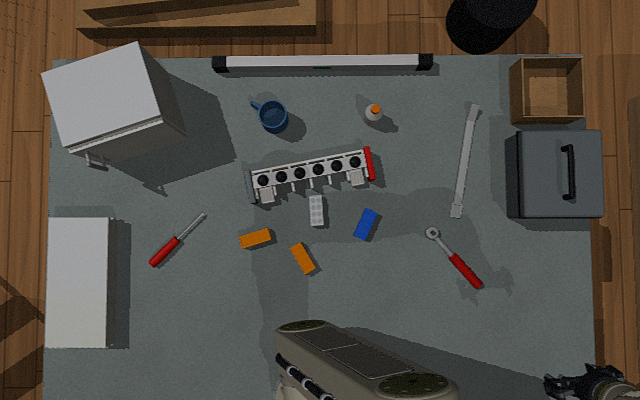

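View pics/scene0.png

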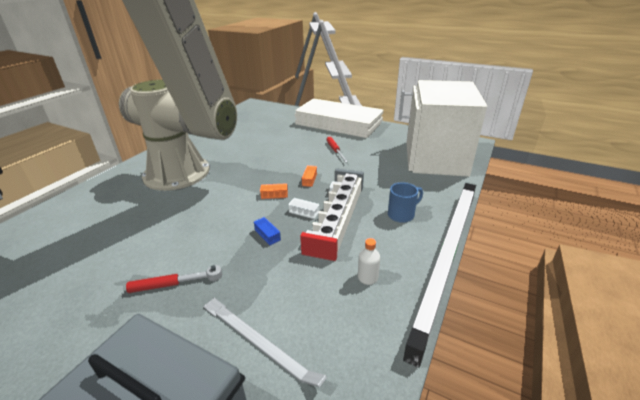

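The top view shows the red end at the right (370,163), with bumps at about (355,162), (337,166) and (319,169) as first, second and third. Candidates for the box are white/clear (316,210), blue (366,224), and orange (255,239) and (303,258). Only the clear one with round steel contents fits the description. I'll enlarge it to confirm.

Run:
```python
import cv2
a=cv2.imread("pics/top0.png")[135:275,230:400]
cv2.imwrite("pics/crop0.png",cv2.resize(a,None,fx=4,fy=4,interpolation=cv2.INTER_CUBIC)[:600,:800])
a=cv2.imread("pics/scene0.png")[160:265,240:380]
cv2.imwrite("pics/crop1.png",cv2.resize(a,None,fx=5,fy=5,interpolation=cv2.INTER_CUBIC)[:600,:800])
```

```text
(no output)
```

View pics/crop0.png

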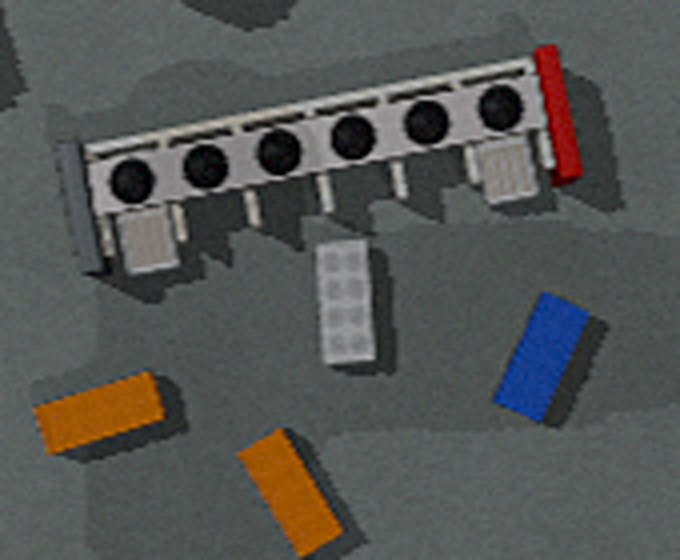

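View pics/crop1.png

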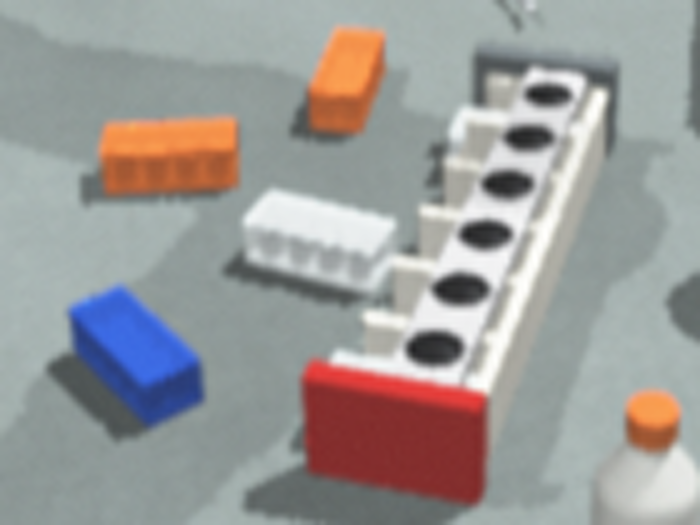

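Confirmed: the clear box at (316,210) has 2x4 round steel contents, while the others are blue or orange look-alikes. Next I measure the bumps and the box.

```bash
cat > h.py <<'E'
import numpy as np,cv2
from workcell import env
def ray(n,px,z):
    m=env.camera_model(n);R=np.array(m["R"]);t=np.array(m["t"])
    c=-R.T@t; d=R.T@np.array([(px[0]-m["cx"])/m["fx"],(px[1]-m["cy"])/m["fy"],1])
    return c+d*(z-c[2])/d[2]
def bumps(n,im,roi):
    x0,y0,x1,y1=roi
    g=im[y0:y1,x0:x1].max(2); k=(g<45).astype(np.uint8)
    N,l,s,c=cv2.connectedComponentsWithStats(k)
    return [(c[i]+[x0,y0],s[i]) for i in range(1,N) if s[i][4]>25]
E
python3 - <<'E'
from h import *
im=cv2.imread("pics/top0.png"); sc=cv2.imread("pics/scene0.png")
for n,i,r in(("top",im,(245,145,370,195)),("scene",sc,(315,170,362,238))):
    print(n)
    for c,s in bumps(n,i,r): print(c.round(1),s,ray(n,c,.061).round(4))
# box top
x0,y0,x1,y1=305,190,330,232
g=im[y0:y1,x0:x1].min(2); k=(g>125).astype(np.uint8)
k=cv2.morphologyEx(k,cv2.MORPH_CLOSE,np.ones((5,5)))
cs,_=cv2.findContours(k,0,2)
for c in cs:
    if cv2.contourArea(c)<100: continue
    r=cv2.minAreaRect(c); p=cv2.boxPoints(r)+[x0,y0]
    P=np.array([ray("top",q,.03) for q in p]); print(r,P.round(4),P.mean(0), [np.linalg.norm(P[i]-P[i-1]) for i in range(4)])
# red block top
hsv=cv2.cvtColor(im,40); k=cv2.inRange(hsv,(0,150,120),(8,255,255))+cv2.inRange(hsv,(172,150,120),(180,255,255))
k[:,:355]=0;k[:,385:]=0;k[195:]=0
c=max(cv2.findContours(k,0,2)[0],key=cv2.contourArea);r=cv2.minAreaRect(c);print("red",r,ray("top",r[0],.064))
E
```

```text
top
[354.6 161.6] [105  12  11  11  89] [ 0.6409 -0.1078  0.061 ]
[336.3 165.1] [86 15 11 11 92] [ 0.6318 -0.0592  0.061 ]
[317.8 169. ] [68 19 11 11 93] [ 0.6219 -0.01    0.061 ]
[299.4 172.7] [50 22 10 12 94] [0.6121 0.039  0.061 ]
[280.9 176.2] [31 26 11 11 93] [0.603  0.0882 0.061 ]
[262.6 180. ] [13 30 10 11 90] [0.5932 0.1369 0.061 ]
scene
((10.532350540161133, 19.920589447021484), (29.681547164916992, 12.118047714233398), 85.60128784179688) [[ 0.5531  0.016   0.03  ]
 [ 0.5555 -0.0167  0.03  ]
 [ 0.4754 -0.0225  0.03  ]
 [ 0.473   0.0101  0.03  ]] [ 0.51423808 -0.00326827  0.03      ] [np.float64(0.08032026103027712), np.float64(0.0328353939419134), np.float64(0.08028599872274285), np.float64(0.032710381533189094)]
red ((369.2499694824219, 162.24998474121094), (32.75138854980469, 4.706786632537842), 78.69007110595703) [ 0.63859556 -0.14615566  0.064     ]
```

```bash
cat >> h.py <<'E'
from scipy.spatial.transform import Rotation as Ro
O=np.array([.6073,.0126]);ANG=np.arctan2(.1913,.9815)
XA=np.array([np.cos(ANG),np.sin(ANG)]);YA=np.array([-XA[1],XA[0]])
def r2w(x,y): return O+x*XA+y*YA
def w2r(p): d=np.asarray(p)[:2]-O; return np.array([d@XA,d@YA])
def st():
    s=env.get_state();q=s["orientation"];M=Ro.from_quat([*q[1:],q[0]]).as_matrix()
    p=np.array(s["tcp_pos"]);return s,p,M
def goto(x,y,z):
    s,p,M=st(); tgt=np.array([*r2w(x,y),z])
    print("shift mm",((M.T@(tgt-p))*1000).round(1))
def show():
    s,p,M=st();print("t",round(s["clock"],2),"rack mm",(w2r(p)*1000).round(1),"z",round(p[2]*1000,1),"F",np.round(s["wrist_force"],1),"gap",round(s["finger_gap"]*1000,1),"toolx yaw-rack",np.degrees(np.arctan2(M[1,0],M[0,0])-ANG).round(2),"j6",round(s["joint_pos"][5],2))
E
python3 - <<'E'
from h import *
s,p,M=st();print(M.round(3));show();goto(.010,-.125,.10)
E
```

```text
[[-0.968 -0.     0.252]
 [-0.252  0.002 -0.968]
 [-0.    -1.    -0.002]]
t 0.1 rack mm [-562.7 -469.6] z 230.5 F [-0.5 -0.4  0.4] gap 85.4 toolx yaw-rack -176.43 j6 1.43
shift mm [-593.   131.2 -308.1]
```

```bash
python3 -m inch '[[[-593,60,-308,3.6],[-593,60,-308,3.6],[-593,60,-308,3.6],[-593,60,-308,3.6],[-593,60,-308,3.6],[-593,60,-308,3.6],[-593,60,-308,3.6],[-593,60,-308,3.6],[-593,60,-308,3.6],[-593,60,-308,3.6]]]' 0 20; python3 -c "
from h import *
show();goto(.010,-.125,.10)"
```

```text
clock: 1.1
tcp_pos: [0.5158, -0.2212, 0.1861]
orientation: [0.068, -0.068, 0.704, -0.704]
wrist_force: [-0.4, -1.0, -0.1]
finger_gap: -0.0001
t 1.1 rack mm [-134.5 -212. ] z 186.1 F [-0.4 -1.  -0.1] gap -0.1 toolx yaw-rack -180.03 j6 2.4
shift mm [-144.5   86.1  -87. ]
```

```bash
python3 -m inch '[[[-144,60,-87,0],[-144,60,-87,0],[-144,60,-87,0],[-144,60,-87,0],[-144,86,-87,0],[-144,86,-87,0],[-144,86,-87,0],[-144,86,-87,0]]]'
python3 - <<'E'
from h import *
show();goto(.010,-.125,.066)
for n in("top","scene"): cv2.imwrite(f"pics/{n}1.png",env.read_camera(n))
a=cv2.imread("pics/scene1.png")[120:270,240:420];cv2.imwrite("pics/c1.png",cv2.resize(a,None,fx=4,fy=4))
E
```

```text
clock: 1.9
tcp_pos: [0.6396, -0.1109, 0.1017]
orientation: [-0.068, 0.067, -0.704, 0.704]
wrist_force: [0.9, -0.8, -0.8]
finger_gap: -0.0006
t 1.9 rack mm [   8.1 -127.4] z 101.7 F [ 0.9 -0.8 -0.8] gap -0.6 toolx yaw-rack -180.09 j6 2.66
shift mm [-1.9 35.7 -2.4]
```

View pics/c1.png

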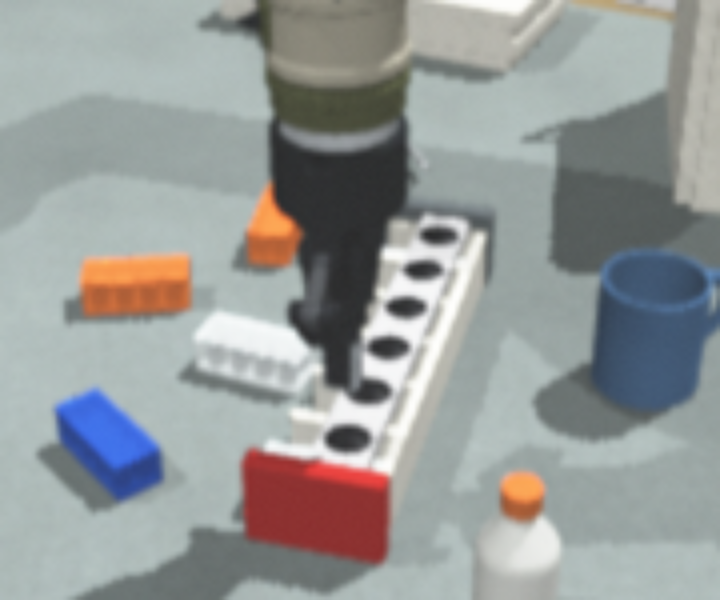

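View pics/top1.png

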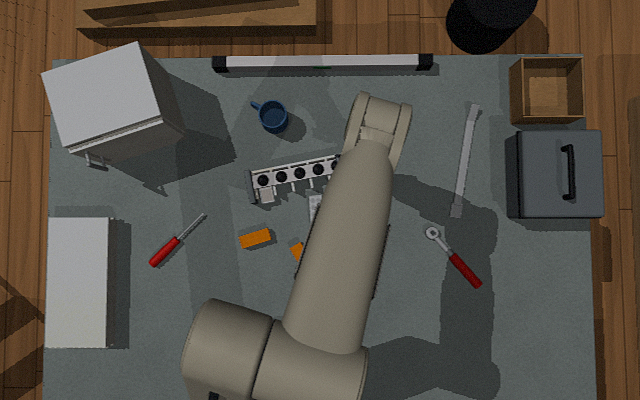

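The scene crop shows the shut fingertip at (343,385), straight above bump 1 at (347,438), as expected for a tip about 40 mm above it. Now I descend onto it in steps.

```bash
python3 -m inch '[[[-1,30,-1,0],[-1,30,-1,0],[-1,30,-1,0],[-1,30,-1,0]]]'; python3 -c "
from h import *
show();goto(.010,-.125,.058)"
```

```text
clock: 2.4
tcp_pos: [0.6409, -0.1094, 0.0721]
orientation: [-0.068, 0.067, -0.704, 0.704]
wrist_force: [-0.4, 0.5, 0.1]
finger_gap: -0.0
t 2.4 rack mm [   9.6 -126.2] z 72.1 F [-0.4  0.5  0.1] gap -0.0 toolx yaw-rack -180.05 j6 2.66
shift mm [-0.4 14.1 -1.2]
```

```bash
python3 -m inch '[[[0,6,-1,0],[0,9,-1,0],[0,10,-1,0],[0,11,-1,0],[0,12,-1,0],[0,13,-1,0],[0,13,-1,0]]]'; python3 -c "
from h import *
show()"
```

```text
clock: 3.1
tcp_pos: [0.6405, -0.108, 0.0581]
orientation: [-0.068, 0.067, -0.704, 0.704]
wrist_force: [-0.3, -0.3, 3.7]
finger_gap: -0.0001
t 3.1 rack mm [   9.5 -124.7] z 58.1 F [-0.3 -0.3  3.7] gap -0.1 toolx yaw-rack -180.03 j6 2.66
```

```bash
python3 -m inch '[[[0,0.7,0,0],[0,0.7,0,0],[0,0.7,0,0]]]'; python3 -c "
from h import *
show()"; python3 -m inch '[[[0,-14,0,0],[0,-20,0,0],[0,-20,-50,0],[0,-20,-50,0],[0,-20,-50,0],[0,-20,-50,0]]]'; python3 -c "
from h import *
show();goto(.010,-.075,.058)"
```

```text
clock: 3.4
tcp_pos: [0.6405, -0.108, 0.0581]
orientation: [-0.068, 0.067, -0.704, 0.704]
wrist_force: [-1.5, 1.0, 7.6]
finger_gap: -0.0003
t 3.4 rack mm [   9.5 -124.8] z 58.1 F [-1.5  1.   7.6] gap -0.3 toolx yaw-rack -180.03 j6 2.66
clock: 4.0
tcp_pos: [0.6307, -0.0592, 0.077]
orientation: [-0.068, 0.068, -0.704, 0.704]
wrist_force: [-0.5, 1.2, 0.2]
finger_gap: 0.0002
t 4.0 rack mm [  9.3 -75. ] z 77.0 F [-0.5  1.2  0.2] gap 0.2 toolx yaw-rack -180.03 j6 2.73
shift mm [-0.7 19.   0. ]
```

Bump 1 is fully down: z stopped at the rail height of 58.1 mm and the force rose to 7.6 N. Now the second bump.

```bash
python3 -m inch '[[[0,10,0,0],[0,14,0,0],[0,16,0,0],[0,17,0,0],[0,18,0,0],[0,19,0,0],[0,19.5,0,0],[0,19.5,0,0],[0,19.5,0,0]]]'; python3 -c "
from h import *
show()"
```

```text
clock: 4.9
tcp_pos: [0.6305, -0.0593, 0.0581]
orientation: [-0.068, 0.068, -0.703, 0.704]
wrist_force: [-1.6, -1.7, 4.7]
finger_gap: -0.0001
t 4.9 rack mm [  9. -75.] z 58.1 F [-1.6 -1.7  4.7] gap -0.1 toolx yaw-rack -180.05 j6 2.73
```

```bash
python3 -m inch '[[[0,0.5,0,0],[0,0.5,0,0]]]'; python3 -c "
from h import *
show()"; python3 -m inch '[[[0,-14,0,0],[0,-20,0,0],[0,-20,-50,0],[0,-20,-50,0],[0,-20,-50,0],[0,-20,-50,0]]]'; python3 -c "
from h import *
show();goto(.010,-.025,.058)"
```

```text
clock: 5.1
tcp_pos: [0.6305, -0.0594, 0.0581]
orientation: [-0.068, 0.068, -0.703, 0.704]
wrist_force: [-3.1, -2.1, 9.0]
finger_gap: -0.0004
t 5.1 rack mm [  9.  -75.1] z 58.1 F [-3.1 -2.1  9. ] gap -0.4 toolx yaw-rack -180.05 j6 2.73
clock: 5.7
tcp_pos: [0.6213, -0.0099, 0.0771]
orientation: [-0.068, 0.068, -0.704, 0.704]
wrist_force: [0.2, -0.8, 0.5]
finger_gap: -0.0002
t 5.7 rack mm [  9.5 -24.8] z 77.1 F [ 0.2 -0.8  0.5] gap -0.2 toolx yaw-rack -180.01 j6 2.8
shift mm [-0.5 19.1  0.2]
```

Now the third bump, then lift.

```bash
python3 -m inch '[[[0,10,0,0],[0,14,0,0],[0,16,0,0],[0,17,0,0],[0,18,0,0],[0,19,0,0],[0,20,0,0],[0,20,0,0],[0,20,0,0]]]'; python3 -c "
from h import *
show()"; python3 -m inch '[[[0,-14,0,0],[0,-40,0,0],[0,-40,0,0],[0,-40,0,0]]]';  python3 -c "
from h import *
show();goto(-.096,.055,.098)"
```

```text
clock: 6.6
tcp_pos: [0.621, -0.0103, 0.0581]
orientation: [-0.068, 0.068, -0.703, 0.704]
wrist_force: [-3.5, -2.3, 7.7]
finger_gap: -0.0004
t 6.6 rack mm [  9.  -25.1] z 58.1 F [-3.5 -2.3  7.7] gap -0.4 toolx yaw-rack -180.05 j6 2.8
clock: 7.0
tcp_pos: [0.6218, -0.0096, 0.0978]
orientation: [-0.069, 0.067, -0.704, 0.704]
wrist_force: [-0.6, 0.9, -0.2]
finger_gap: -0.0002
t 7.0 rack mm [ 10.  -24.5] z 97.8 F [-0.6  0.9 -0.2] gap -0.2 toolx yaw-rack -180.01 j6 2.8
shift mm [106.   -0.5 -79.5]
```

All three bumps read flush. Next I move beside the box, on its +y side, and lower the finger there.

```bash
python3 -m inch '[[[40,0,-30,0],[80,0,-60,0],[106,0,-80,0],[106,0,-80,0],[106,0,-80,0],[106,0,-80,0]]]';  python3 - <<'E'
from h import *
show();goto(-.096,.055,.010)
im=env.read_camera("scene");cv2.imwrite("pics/s2.png",cv2.resize(im[120:270,240:420],None,fx=4,fy=4))
E
```

```text
clock: 7.6
tcp_pos: [0.503, 0.0482, 0.0968]
orientation: [-0.068, 0.067, -0.704, 0.704]
wrist_force: [-1.0, -0.5, -0.5]
finger_gap: 0.0002
t 7.6 rack mm [-95.6  54.9] z 96.8 F [-1.  -0.5 -0.5] gap 0.2 toolx yaw-rack -180.04 j6 2.89
shift mm [ 0.5 86.8 -0.1]
```

View pics/s2.png

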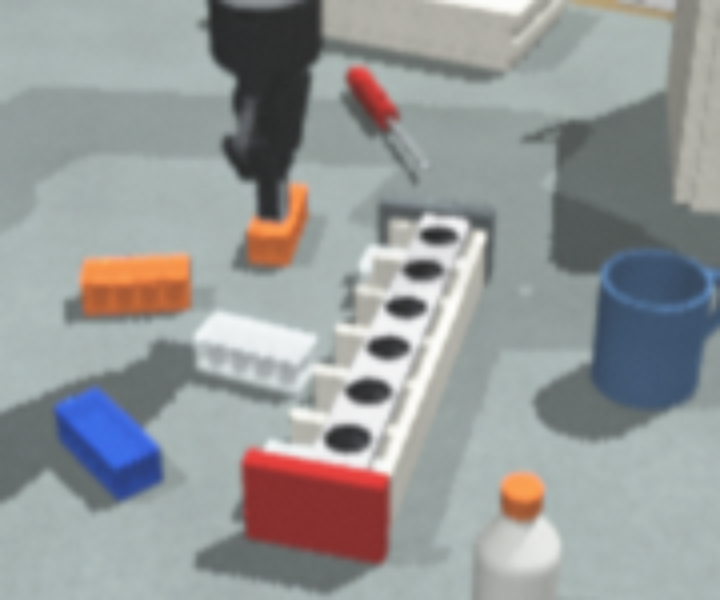

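```bash
python3 - <<'E'
from h import *
m=env.camera_model("scene")
for z in (.097,.01):
  for y in (.055,.04):
    c=m["R"]@np.array([*r2w(-.096,y),z])+m["t"];print(z,y,((m["fx"]*c[0]/c[2]+m["cx"]-240)*4).round(),((m["fy"]*c[1]/c[2]+m["cy"]-120)*4).round())
E
python3 -m inch '[[[0,40,0,0],[0,70,0,0],[0,87,0,0],[0,87,0,0],[0,87,0,0],[0,87,0,0]]]'
python3 - <<'E'
from h import *
show()
im=env.read_camera("scene");cv2.imwrite("pics/s3.png",cv2.resize(im[120:270,240:420],None,fx=4,fy=4))
E
```

```text
0.097 0.055 270.0 220.0
0.097 0.04 263.0 231.0
0.01 0.055 274.0 320.0
0.01 0.04 268.0 331.0
clock: 8.25
tcp_pos: [0.5033, 0.0482, 0.0109]
orientation: [-0.068, 0.067, -0.704, 0.704]
wrist_force: [0.1, -0.3, 0.6]
finger_gap: 0.0002
t 8.25 rack mm [-95.3  54.8] z 10.9 F [ 0.1 -0.3  0.6] gap 0.2 toolx yaw-rack -180.06 j6 2.89
```

View pics/s3.png

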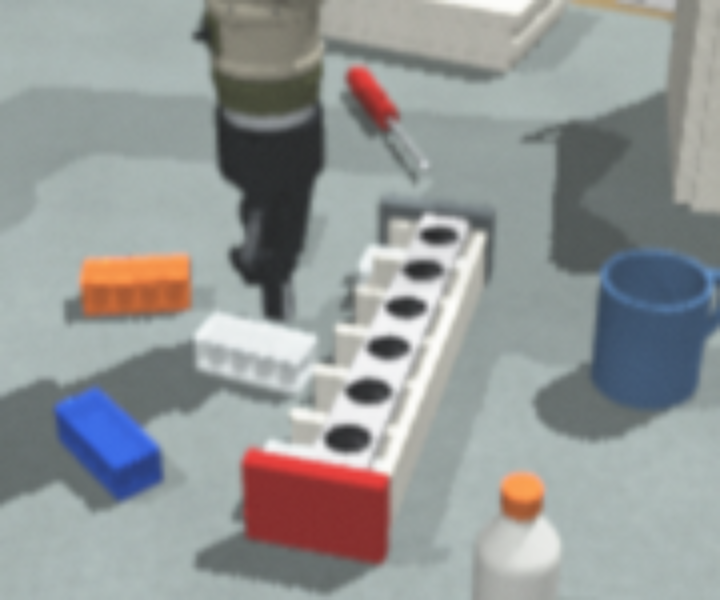

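The finger stands at about (278,305), just behind the box's +y side, with clear table under it. Now I push gently sideways, towards the red end.

```bash
python3 -m inch '[[[0,0,8,0],[0,0,14,0],[0,0,19,0],[0,0,24,0],[0,0,28,0],[0,0,32,0],[0,0,36,0],[0,0,40,0],[0,0,42,0],[0,0,42,0]]]'
python3 - <<'E'
from h import *
show()
im=env.read_camera("scene");cv2.imwrite("pics/s4.png",cv2.resize(im[120:270,240:420],None,fx=4,fy=4))
im=env.read_camera("top");cv2.imwrite("pics/t4.png",cv2.resize(im[135:275,230:400],None,fx=4,fy=4))
E
```

```text
clock: 9.3
tcp_pos: [0.5098, 0.0068, 0.0097]
orientation: [-0.068, 0.068, -0.704, 0.704]
wrist_force: [0.1, 1.4, 0.8]
finger_gap: -0.0002
t 9.3 rack mm [-96.8  12.9] z 9.7 F [0.1 1.4 0.8] gap -0.2 toolx yaw-rack -180.06 j6 2.81
```

View pics/s4.png

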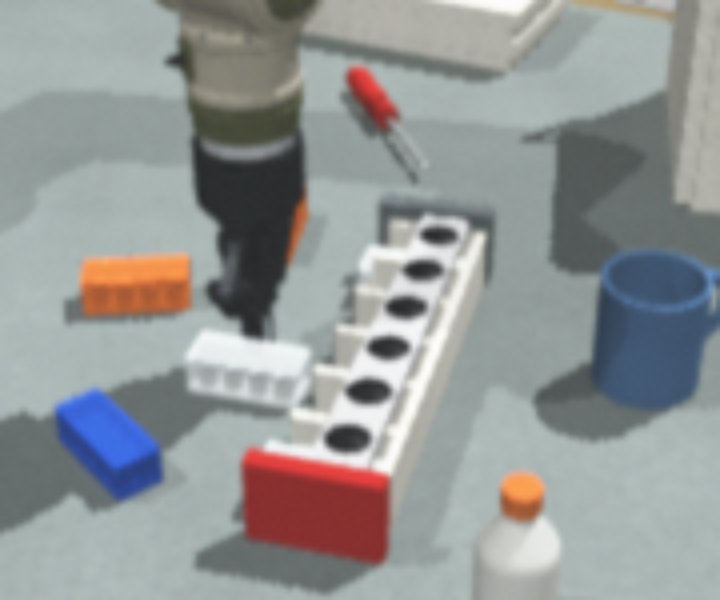

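View pics/t4.png

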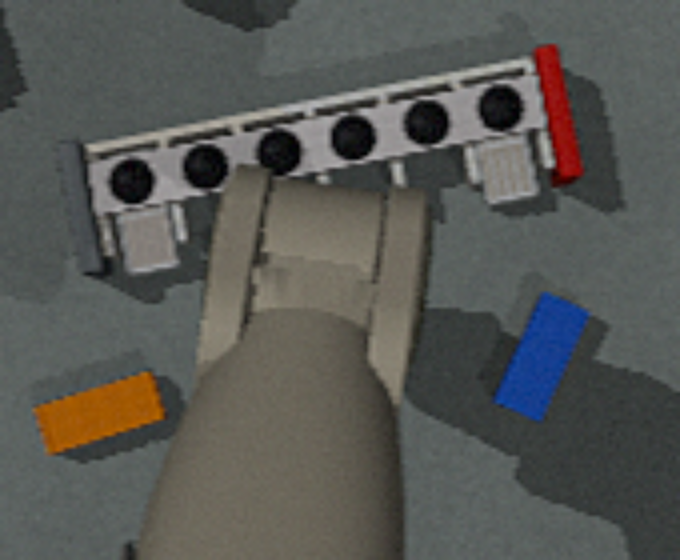

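```bash
cat >> h.py <<'E'
def snap(name,x0,y0,x1,y1,f,cam="scene"):
    im=env.read_camera(cam);cv2.imwrite(f"pics/{name}_full.png",im)
    cv2.imwrite(f"pics/{name}.png",cv2.resize(im[y0:y1,x0:x1],None,fx=f,fy=f,interpolation=cv2.INTER_CUBIC))
def p2r(c,x0,y0,f,z,cam="scene"):
    q=ray(cam,((c[0]+.5)/f-.5+x0,(c[1]+.5)/f-.5+y0),z);return (w2r(q)*1000).round(1)
E
python3 -c "
from h import *
snap('s5',270,185,370,235,8)
"
```

```text
(no output)
```

View pics/s5.png

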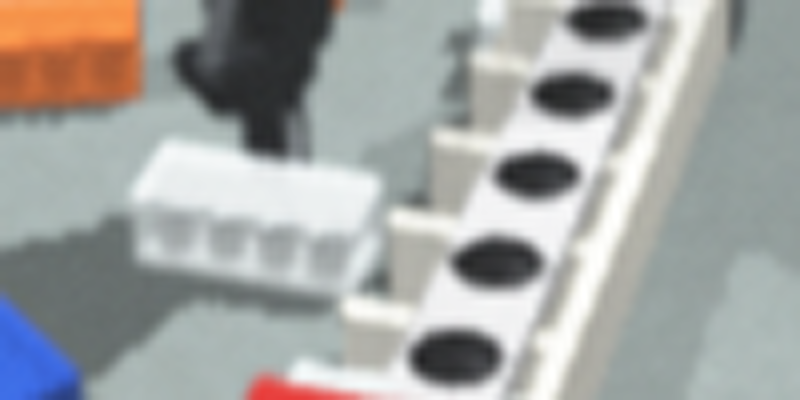

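The close crop shows the box's top face with corners at about (165,141), (383,177), (352,235) and (132,200), and its near bottom edge from (138,263) to (345,298). I'll convert these to rack coordinates, and check the method on the bump positions.

```bash
python3 -c "
from h import *
for c in [(165,141),(383,177),(352,235),(132,200)]: print(c,p2r(c,270,185,8,.03))
for c in [(138,263),(345,298)]: print(c,p2r(c,270,185,8,0))
for c in [(455,355),(498,262),(537,173),(572,94)]: print('bump',p2r(c,270,185,8,.062))
"
```

```text
(165, 141) [-134.3    3.2]
(383, 177) [-51.7   2.5]
(352, 235) [-52. -33.]
(132, 200) [-132.7  -33.9]
(138, 263) [-133.8  -31.1]
(345, 298) [-56.2 -30.8]
bump [  10.9 -124. ]
bump [ 11.4 -75. ]
bump [ 11.2 -24.2]
bump [11.1 24.7]
```

The box is now parallel to the rack with its centre at y of about -15 mm, and the bump check agrees to about 1 mm. About 10 mm more is needed.

```bash
python3 -m inch '[[[0,0,3,0],[0,0,6,0],[0,0,8,0],[0,0,10,0],[0,0,10,0],[0,0,10,0]]]'
python3 -c "
from h import *
show();snap('s6',270,185,370,235,8)
"
```

```text
clock: 10.05
tcp_pos: [0.5117, -0.0028, 0.0098]
orientation: [-0.068, 0.068, -0.704, 0.704]
wrist_force: [-0.2, -0.8, -0.2]
finger_gap: 0.0001
t 10.05 rack mm [-96.8   3.2] z 9.8 F [-0.2 -0.8 -0.2] gap 0.1 toolx yaw-rack -180.05 j6 2.79
```

View pics/s6.png

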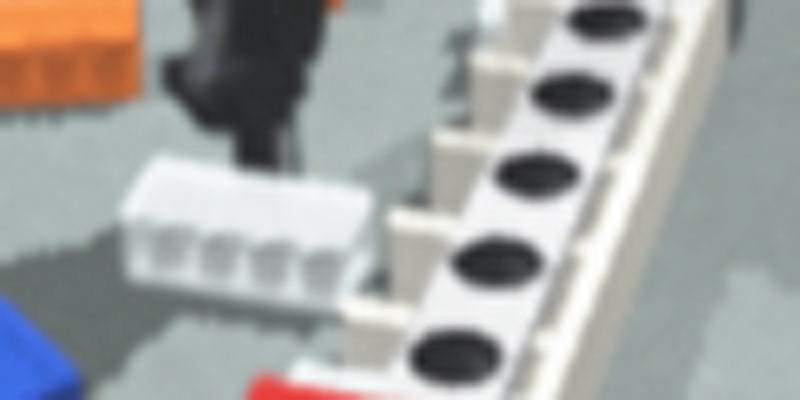

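```bash
python3 -c "
from h import *
for c in [(154,157),(374,190),(343,249),(121,215)]: print(c,p2r(c,270,185,8,.03))
for c in [(127,278),(338,309)]: print(c,p2r(c,270,185,8,0))
goto(-.165,.045,.10)
"
```

```text
(154, 157) [-134.6   -7.3]
(374, 190) [-52.5  -5.8]
(343, 249) [-52.6 -41.5]
(121, 215) [-133.2  -43.2]
(127, 278) [-134.4  -40.4]
(338, 309) [-56.7 -37.4]
shift mm [ 68.3 -90.2 -41.7]
```

```bash
python3 -m inch '[[[0,0,-15,0],[0,-40,-15,0],[0,-70,-15,0],[20,-70,-15,0],[68,-70,28,0],[68,-70,28,0],[68,-70,28,0],[68,-70,28,0]]]'
python3 - <<'E'
from h import *
show();snap('t7',270,140,400,260,5,"top");goto(-.165,-.025,.01)
for q in [(348,235),(358,239),(303,242),(315,270),(318,268)]: print(q,(w2r(ray("top",q,.03))*1000).round())
E
```

```text
clock: 10.9
tcp_pos: [0.4507, -0.0427, 0.08]
orientation: [0.068, -0.067, 0.704, -0.704]
wrist_force: [-0.6, 0.0, -0.2]
finger_gap: 0.0001
t 10.9 rack mm [-164.3  -24.3] z 80.0 F [-0.6  0.  -0.2] gap 0.1 toolx yaw-rack -180.07 j6 2.68
shift mm [ 1.1 70.   0.8]
(348, 235) [-178.  -70.]
(358, 239) [-193.  -95.]
(303, 242) [-173.   52.]
(315, 270) [-252.   35.]
(318, 268) [-249.   26.]
```

View pics/t7.png

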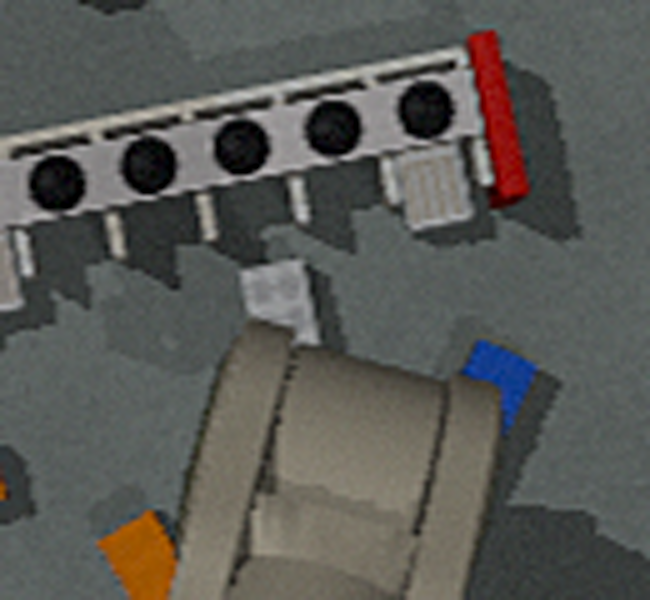

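The top crop shows the box's front edge from (241,272) to (304,260), ahead of the gap between the fins at (207,217) and (299,198). I'll check how well it is centred.

```bash
python3 -c "
from h import *
for c in [(241,273),(304,260),(319,342)]: print(c,p2r(c,270,140,5,.03,'top'))
for c in [(207,217),(299,198),(116,235)]: print('fin',p2r(c,270,140,5,.05,'top'))
"
python3 -m inch '[[[0,40,0,0],[0,62,0,0],[0,70,0,0],[0,70,0,0],[0,70,0,0]]]'
python3 -c "
from h import *
show()"
```

```text
(241, 273) [-53.9 -12.1]
(304, 260) [-53.6 -46.9]
(319, 342) [-98.8 -46.1]
fin [-22.2   0.1]
fin [-21.8 -50.2]
fin [-22.1  49.7]
clock: 11.45
tcp_pos: [0.4511, -0.0428, 0.0105]
orientation: [-0.068, 0.068, -0.704, 0.704]
wrist_force: [0.4, 0.2, 0.7]
finger_gap: 0.0001
t 11.45 rack mm [-163.9  -24.5] z 10.5 F [0.4 0.2 0.7] gap 0.1 toolx yaw-rack -179.99 j6 2.68
```

In the top view the fins come out within 0.3 mm, and the box centre is at y of about -29.5 mm, against about -24.5 from the scene view. I trust the top view, so I'll push the end from y = -29 and drift about 4.5 mm in +y on the way to the noses.

```bash
python3 -m inch '[[[0,0,4.5,0],[-6,0,4.5,0],[-12,0,4.5,0],[-16,0,4.5,0],[-18,0,4.5,0],[-22,0,3.5,0],[-26,0,2.2,0],[-29,0,1,0],[-31,0,0,0],[-31,0,0,0]]]'
python3 - <<'E'
from h import *
show();snap('t8',270,140,400,260,5,"top");snap('s8',270,185,370,235,8)
E
```

```text
clock: 12.45
tcp_pos: [0.4811, -0.0367, 0.0098]
orientation: [0.068, -0.068, 0.704, -0.704]
wrist_force: [0.6, -0.2, -0.9]
finger_gap: 0.0001
t 12.45 rack mm [-133.3  -24.3] z 9.8 F [ 0.6 -0.2 -0.9] gap 0.1 toolx yaw-rack -180.0 j6 2.71
```

View pics/t8.png

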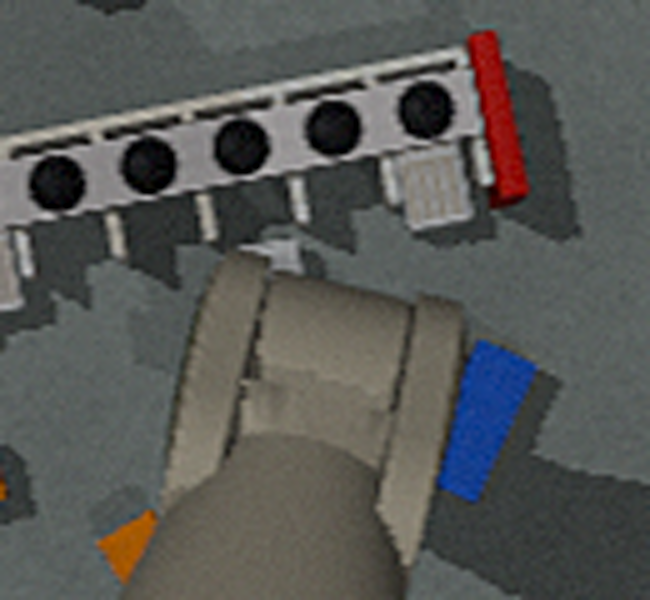

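View pics/s8.png

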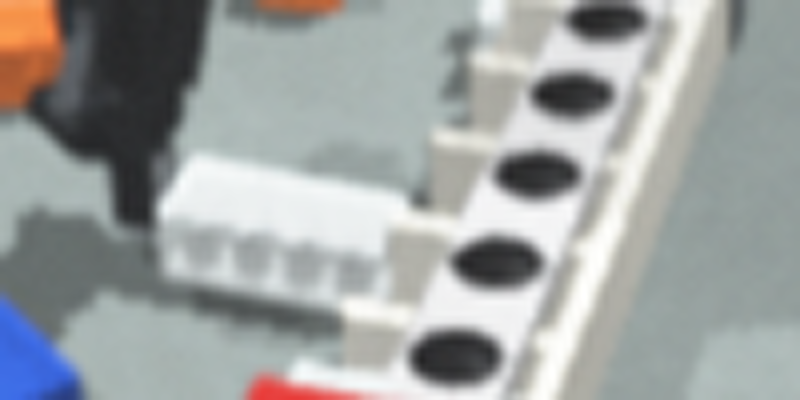

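```bash
python3 -c "
from h import *
for c in [(298,239),(303,265)]: print(c,p2r(c,270,140,5,.03,'top'))
for c in [(194,155),(158,211),(410,190),(388,245)]: print(c,p2r(c,270,185,8,.03))
for c in [(163,275)]: print(c,p2r(c,270,185,8,0))
"
```

```text
(298, 239) [-41.8 -46. ]
(303, 265) [-56.2 -45.9]
(194, 155) [-121.1   -2.4]
(158, 211) [-121.6  -37.6]
(410, 190) [-40.3  -2.5]
(388, 245) [-38.4 -35.2]
(163, 275) [-122.6  -35.3]
```

The two views disagree on y, so I'll check both against known things nearby: the fin noses, the seated screw box, and the finger itself.

Run:
```python
from h import *
for c in [(345,302),(390,212),(435,131),(472,58)]: print('scene fin nose z50',c,p2r(c,270,185,8,.05))
for c in [(410,230),(474,219)]: print('top screwbox front corners',c,p2r(c,270,140,5,.03,'top'))
s,p,M=st()
m=env.camera_model("scene")
for (x,y,z) in [(-42,-8,.03),(-124,-8,.03),(-124,-42,.03),(-133,-24.3,.0098)]:
    c=m["R"]@np.array([*r2w(x/1e3,y/1e3),z])+m["t"];print((x,y,z),"crop",(m["fx"]*c[0]/c[2]+m["cx"]-270)*8,(m["fy"]*c[1]/c[2]+m["cy"]-185)*8)
# precise edges: side profile of box right edge in top image
im=cv2.imread("pics/t7_full.png");g=im.min(2).astype(int)
for v in range(193,206): print(v,g[v,312:342])
```

```text
scene fin nose z50 (345, 302) [-34.7 -93.3]
scene fin nose z50 (390, 212) [-34.9 -42.7]
scene fin nose z50 (435, 131) [-33.6   7.1]
scene fin nose z50 (472, 58) [-33.6  55.2]
top screwbox front corners (410, 230) [ -48.9 -106.4]
top screwbox front corners (474, 219) [ -49.8 -141.5]
(-42, -8, 0.03) crop 397.2510941897467 194.62483604130875
(-124, -8, 0.03) crop 177.48614096502115 159.0840841190677
(-124, -42, 0.03) crop 143.48666393218673 213.69349309082145
(-133, -24.3, 0.0098) crop 141.48618009451275 226.84073099538318
193 [ 73  78  78  83  80  77  62  66  81 107 130 139 145 142 140 144 150 156
 106  32  56  96  94  97  90  83  85  93  89  92]
194 [ 77  79  79  78  81  91 133 156 141 135 142 152 154 151 140 134 141 153
 122  58  33  43  77  92  94  89  91  91  89  91]
195 [ 80  83  77  82  83  72 129 160 153 150 139 146 149 138 132 130 127 131
 131  88  32  45  55  52  81  94  90  97  83  88]
196 [ 82  78  89  83  86  73 125 148 134 124 128 134 146 136 118 122 127 127
 140 107  33  45  59  50  82  94  89  90  93  94]
197 [ 84  81  81  83  75  76 103 129 132 121 125 127 124 128 124 1
[... 376 characters left out ...]
149 146 147 149
 150 139  84  35  48  53  56  77  89  96  92  96]
201 [ 88  78  77  80  84  84  71 125 155 150 155 152 151 148 150 146 137 133
 136 147 105  29  49  54  53  77  94  86  86  92]
202 [ 84  77  85  83  77  82  74 101 147 160 142 142 142 149 148 134 124 118
 128 147 107  33  55  58  57  80  99  93  90  84]
203 [ 81  76  79  83  81  77  76  88  94 104 132 133 129 131 132 129 116 123
 127 143 106  46  54  62  55  55  84  89  92  90]
204 [ 77  82  77  83  77  85  82  67  53  55  44  53  95 119 139 148 134 127
 125 134 118  80  53  48  58  59  76  95  90  91]
205 [ 86  81  80  80  71  80  77  62  56  52  54  52  49  43  52  70  85 115
 127 143 136  94  50  51  52  40  80  93  87  91]
```

Run:
```python
from h import *
for c in [(278,190),(397,219),(375,265),(244,230)]: print('scene0 box z30',p2r(c,240,160,5,.03))
print('top0 centre',w2r([.51424,-.00327])*1000)
for c in [(122,287),(202,358),(150,390),(70,316)]: print('scene0 blue',p2r(c,240,160,5,.03))
for c in [(545,292),(590,313),(543,424),(494,402)]: print('top0 blue',p2r(c,230,135,4,.03,'top'))
```

```text
scene0 box z30 [-128.3   29.2]
scene0 box z30 [-52.1  19.1]
scene0 box z30 [-51.1 -26.4]
scene0 box z30 [-133.2  -14.1]
top0 centre [-94.37724957   2.22604208]
scene0 blue [-178.7  -82.1]
scene0 blue [-113.5 -127.1]
scene0 blue [-129.4 -157.8]
scene0 blue [-195.2 -113.2]
top0 blue [-114.9 -132.2]
top0 blue [-134.6 -159.1]
top0 blue [-201.5 -113.1]
top0 blue [-180.7  -83.8]
```

Run:
```python
from h import *
for f in ("t7","t8"):
    im=cv2.imread(f"pics/{f}_full.png");g=im.min(2).astype(float)
    print(f)
    for v in range(186,206):
        # right edge of bright region: last crossing of 90 before dark shadow (<60) 
        r=g[v,318:345]; 
        cand=[i for i in range(len(r)-1) if r[i]>=100 and r[i+1]<100 and r[i+1:i+4].min()<62]
        if cand:
            i=cand[-1]; u=318+i+(r[i]-100)/(r[i]-r[i+1]); print(v,round(u,2),(w2r(ray("top",(u,v),.03))*1000).round(1))
im=cv2.imread("pics/t8_full.png");g=im.min(2)
for v in range(184,200): print(v,g[v,312:342])
```

```text
t7
188 333.04 [-45.4 -55.9]
193 330.08 [-57.2 -45.4]
194 330.34 [-60.  -45.5]
195 330.72 [-62.8 -46. ]
196 331.09 [-65.7 -46.4]
197 331.11 [-68.4 -45.9]
198 331.13 [-71.  -45.5]
199 331.36 [-73.8 -45.6]
200 331.71 [-76.6 -45.9]
201 332.07 [-79.5 -46.3]
202 332.09 [-82.2 -45.9]
203 332.1 [-84.8 -45.4]
204 332.47 [-87.7 -45.8]
205 332.86 [-90.5 -46.3]
t8
190 329.15 [-48.7 -44.5]
191 329.22 [-51.4 -44.1]
192 329.4 [-54.1 -44.1]
193 329.95 [-57.1 -45. ]
194 329.6 [-59.6 -43.5]
201 320.0 [-73.1 -14.3]
205 319.21 [-83.3 -10.1]
184 [129  76  43  46  47  49  44  46  42  45  43  44  42  33  36  44  59  77
 110  99  46  54  58  60  51  53  53  52  75  96]
185 [133  72  35  45  44  46  48  48  46  40  35  66  87  82  81  86  93  74
  47  56  56  56  50  54  54  63  56  48  75  88]
186 [155  96  33  46  49  40  49  46  42  34  72  89  88  81  82  84  92  88
  72  52  52  57  53  55  49  50  54  51  52  74]
187 [141  75  33  47  46  47  43  30  42  42  67  80  68  72  55  59  96 103
  97  97  75  52  53  51  57  54  59  63  56  78]
188 [ 42  42  39  46  40  42  39  29  38  63  81 119 142 149 142 
[... 638 characters left out ...]
 142 141
  98  52  62  52  54  81  90  91  90  93  87  88]
194 [ 79  65  79  80  83  78  81  75  72  82  73  87  73  48  48  59  83 112
  92  49  51  55  44  66  85  82  83  92  91  92]
195 [64 79 88 87 80 82 78 83 82 82 68 74 83 66 59 55 58 53 51 44 49 47 44 67
 84 86 84 87 93 92]
196 [58 82 94 86 88 90 87 81 78 91 63 53 61 61 68 67 66 62 59 67 62 55 52 51
 58 66 75 88 96 95]
197 [77 90 95 85 86 89 86 85 92 89 77 51 70 81 76 73 70 73 70 68 63 67 65 63
 59 55 52 54 56 72]
198 [87 89 97 93 92 94 91 89 89 92 69 58 77 82 76 78 73 74 76 75 70 71 68 71
 63 63 59 60 45 55]
199 [ 96 100  87  94  95  92  95  98  98  84  63  69  86  82  79  80  81  75
  76  78  80  77  70  78  67  72  72  69  65  67]
```

Averaging the views puts the box at y of about -25 ± 3 mm, and the noses are rounded. I'll push on gently in short stages, watching the force.

```bash
python3 -m inch '[[[-4,0,0,0],[-8,0,0,0],[-12,0,0,0],[-16,0,0,0],[-20,0,0,0],[-23,0,0,0],[-25,0,0,0],[-25,0,0,0]]]'
python3 - <<'E'
from h import *
show();snap('t9',270,140,400,260,5,"top");snap('s9',270,185,370,235,8)
E
```

```text
clock: 13.35
tcp_pos: [0.5059, -0.0322, 0.0099]
orientation: [-0.068, 0.068, -0.704, 0.704]
wrist_force: [0.3, 0.1, -0.2]
finger_gap: 0.0001
t 13.35 rack mm [-108.1  -24.6] z 9.9 F [ 0.3  0.1 -0.2] gap 0.1 toolx yaw-rack -180.02 j6 2.73
```

View pics/s9.png

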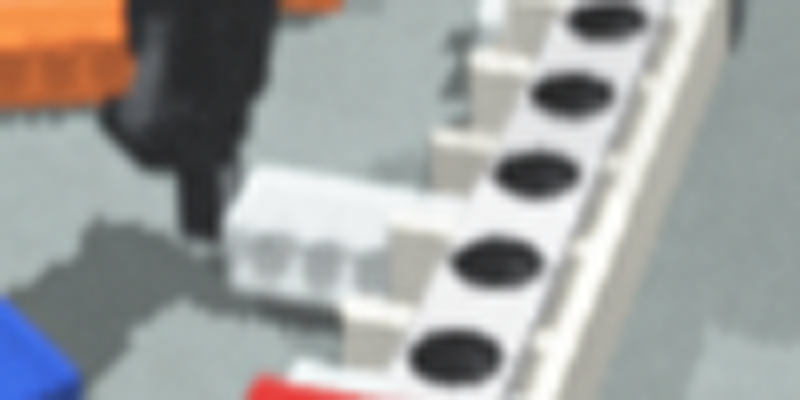

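The box has entered the third gap straight, between the noses at (390,212) and (435,131), and the force is near zero. I push on.

```bash
python3 -m inch '[[[-5,0,0,0],[-10,0,0,0],[-16,0,0,0],[-22,0,0,0],[-28,0,0,0],[-33,0,0,0],[-37,0,0,0],[-40,0,0,0],[-42,0,0,0],[-42,0,0,0]]]'
python3 - <<'E'
from h import *
show();snap('s10',270,185,370,235,8)
E
```

```text
clock: 14.45
tcp_pos: [0.5469, -0.0242, 0.0099]
orientation: [-0.068, 0.068, -0.704, 0.704]
wrist_force: [-0.3, 0.1, 0.1]
finger_gap: 0.0003
t 14.45 rack mm [-66.3 -24.6] z 9.9 F [-0.3  0.1  0.1] gap 0.3 toolx yaw-rack -180.02 j6 2.76
```

View pics/s10.png

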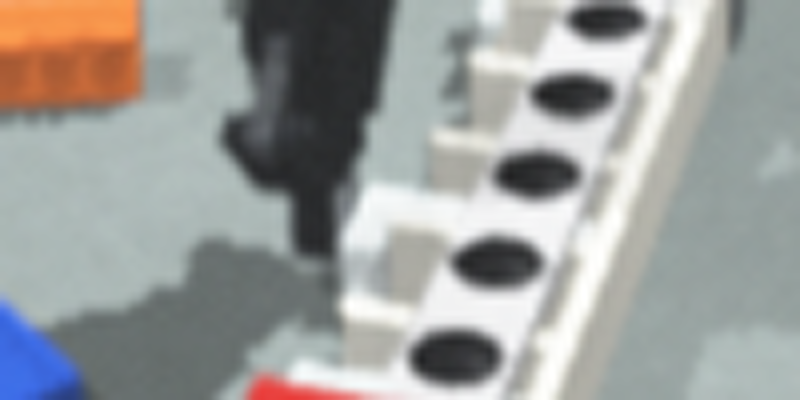

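Nearly home and still straight. Now I creep forward until the force rises.

```bash
python3 -m inch '[[[-2,0,0,0],[-4,0,0,0],[-5,0,0,0],[-6,0,0,0],[-7,0,0,0],[-7,0,0,0],[-7,0,0,0]]]';python3 -c "
from h import *
show()"
```

```text
clock: 15.2
tcp_pos: [0.5535, -0.023, 0.0099]
orientation: [-0.068, 0.068, -0.704, 0.704]
wrist_force: [-2.3, 0.7, 1.7]
finger_gap: -0.0001
t 15.2 rack mm [-59.7 -24.6] z 9.9 F [-2.3  0.7  1.7] gap -0.1 toolx yaw-rack -180.03 j6 2.76
```

```bash
python3 -m inch '[[[-1,0,0,0],[-1.5,0,0,0],[-1.5,0,0,0],[-1.5,0,0,0]]]';python3 -c "
from h import *
show()"
```

```text
clock: 15.6
tcp_pos: [0.5549, -0.0227, 0.0098]
orientation: [-0.068, 0.068, -0.704, 0.704]
wrist_force: [-2.3, -0.3, 0.5]
finger_gap: -0.0001
t 15.6 rack mm [-58.1 -24.6] z 9.8 F [-2.3 -0.3  0.5] gap -0.1 toolx yaw-rack -180.03 j6 2.76
```

```bash
python3 -m inch '[[[-1,0,0,0],[-1.5,0,0,0],[-1.5,0,0,0],[-1.5,0,0,0]]]';python3 -c "
from h import *
show()";python3 -m inch '[[[-1,0,0,0],[-1.5,0,0,0],[-1.5,0,0,0],[-1.5,0,0,0]]]';python3 -c "
from h import *
show()"
```

```text
clock: 16.0
tcp_pos: [0.555, -0.0226, 0.0098]
orientation: [-0.067, 0.068, -0.704, 0.704]
wrist_force: [-5.3, -1.4, 5.7]
finger_gap: -0.0002
t 16.0 rack mm [-58.1 -24.5] z 9.8 F [-5.3 -1.4  5.7] gap -0.2 toolx yaw-rack -180.04 j6 2.77
clock: 16.4
tcp_pos: [0.555, -0.0226, 0.0097]
orientation: [-0.066, 0.069, -0.704, 0.704]
wrist_force: [-8.8, -2.4, 8.0]
finger_gap: 0.0004
t 16.4 rack mm [-58.1 -24.5] z 9.7 F [-8.8 -2.4  8. ] gap 0.4 toolx yaw-rack -180.07 j6 2.77
```

The TCP stopped at -58.1 mm (expected about -58) with the force rising to 9 N, so the box is home. I back straight off, lift and move clear.

```bash
python3 -m inch '[[[4,0,0,0],[15,0,0,0],[40,0,0,0],[60,-10,0,0],[60,-60,0,0],[60,-110,0,0],[60,-160,0,0],[80,-200,0,0],[80,-200,0,0]]]';python3 -m inch '[[[0,0,50,0],[0,0,100,0],[0,0,150,0],[0,0,200,0],[0,0,250,0],[0,0,250,0],[0,0,250,0],[0,0,250,0]]]'
python3 - <<'E'
from h import *
show();snap('t11',230,135,400,275,4,"top");snap('s11',240,160,370,265,6)
E
```

```text
clock: 17.3
tcp_pos: [0.481, -0.0381, 0.2159]
orientation: [-0.071, 0.064, -0.703, 0.705]
wrist_force: [1.6, 0.1, -0.0]
finger_gap: -0.0
clock: 18.1
tcp_pos: [0.5264, -0.2817, 0.2091]
orientation: [0.068, -0.068, 0.704, -0.703]
wrist_force: [0.5, 0.0, 0.7]
finger_gap: -0.0001
t 18.1 rack mm [-135.7 -273.4] z 209.1 F [0.5 0.  0.7] gap -0.1 toolx yaw-rack -180.01 j6 2.32
```

View pics/t11.png

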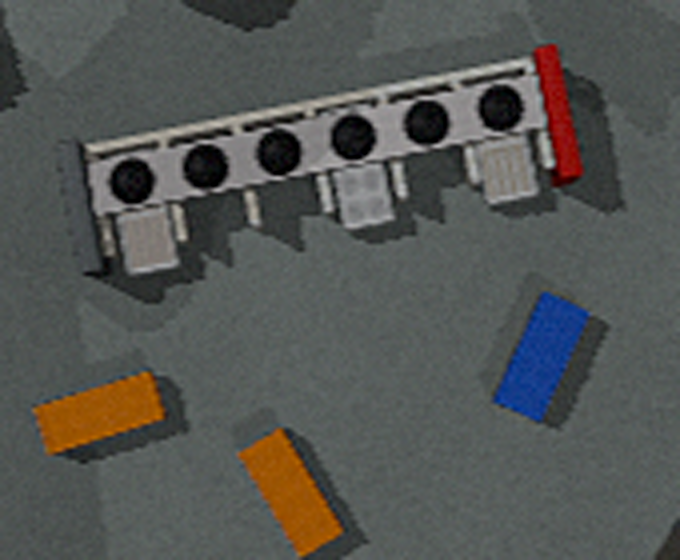

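View pics/s11.png

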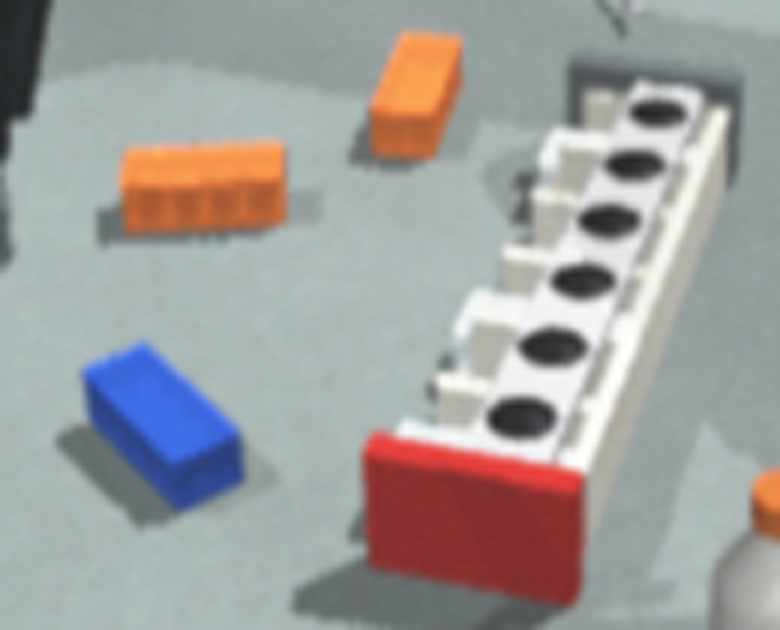

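The clear box sits in the third gap from red, at (365,195). Its front edge should lie level with the two seated boxes, so I'll check that.

```bash
python3 -c "
from h import *
for n,cs in dict(dowel=[(128,274),(179,264)],cam=[(344,230),(394,220)],screw=[(488,204),(539,193)]).items(): print(n,[p2r(c,230,135,4,.03,'top') for c in cs])
im=cv2.imread('pics/t11_full.png').min(2).astype(float)
for n,y in(('dowel',125),('cam',-25),('screw',-125)):
    m=env.camera_model('top');out=[]
    for dy in (-8,-4,0,4,8):
        xs=np.arange(-65,-36,.5);v=[]
        for x in xs:
            c=m['R']@np.array([*r2w(x/1e3,(y+dy)/1e3),.03])+m['t'];u=np.array([[[m['fx']*c[0]/c[2]+m['cx'],m['fy']*c[1]/c[2]+m['cy']]]],np.float32)
            v.append(cv2.remap(im,u,None,cv2.INTER_LINEAR)[0,0])
        out.append(float(xs[np.argmax(np.array(v)>100)]))
    print(n,'front edge x',out)
"
```

```text
dowel [array([-47.9, 142.1]), array([-48. , 106.8])]
cam [array([-47.2,  -7.4]), array([-47.1, -42. ])]
screw [array([ -48.9, -106.5]), array([ -48.4, -141.8])]
dowel front edge x [-48.5, -48.0, -48.5, -48.5, -48.0]
cam front edge x [-47.0, -47.0, -46.5, -47.0, -47.5]
screw front edge x [-49.0, -48.5, -49.0, -49.0, -48.5]
```

The box is home: its front edge is at -47.0 mm as specified, its centre at y of about -24.7 mm, and it is square. The look-alikes sit at the same pixels as at the start. Handing in.

```bash
python3 -c "
from h import *
print(env.hand_in());show()"
```

```text
the job is handed in; nothing more can be done
None
the job is handed in; nothing more can be done
```

I pressed the first three bumps from the red end, in order, and pushed the clear cam lock box end first into the third gap until it was home. The job was handed in at about 18 s of the 64 s allowed.

- **Bumps:** each one went flush. The fingertip stopped at 58.1 mm, the rail's height, with the force rising to 7.6–9 N. The fourth bump was not touched.
- **Box:** I pushed it sideways with a shut fingertip to line it up with the gap, then pushed it in until it stopped against the back wall at about 9 N. I never gripped or lifted it.
- **Last checks:** in the top view the box's front edge is at x = -47.0 mm, where it should be when home. Its centre is at y of about -24.7 mm and it sits square. The two seated boxes read 1–2 mm further out, within the calibration error.
- **Surroundings:** the blue and orange look-alikes are where they started, and the arm finished raised at 209 mm, clear of everything. I did not re-measure the rest (mug, glue, tools and cabinet), but the arm never worked near them.

Two readings disagreed along the way. While I was lining the box up, the top and scene views differed by 5–9 mm in y. I trusted the top view for the correction, then averaged the two and went in gently, and the box entered with no side force.

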